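Load and pin shut a clamshell sample cell

ROBOT

A 7-joint arm with a two-finger parallel gripper is mounted at the origin on the work surface. World frame = base frame: x ahead of the robot, y to its left, z up, the work surface at z = 0. Lengths are in mm, angles in rad, forces in N, time in s.
With the tool pointing down it reaches from about 350 to 775 mm from the base axis. Payload 3.1 kg.
Tool frame: the origin (TCP) lies between the finger pads; the fingertips stand 14 mm ahead of it and the grasp point (between the pads) lies 5 mm behind it (r.nose_length is the distance from the TCP to the fingertips, in mm); z points along the fingers, y is the line along which they close (so a half turn about z gives the same grasp; the last joint's range is limited). The gripper opens to 85 mm and grips with 20 to 120 N. Pads are 22 mm wide; open, the fingers measure 114 mm over their backs; the gripper's body (76 mm by 85 mm) begins 54 mm behind the grasp point. The pads swing forward as they close: fully open they stand 13 mm farther back than shut.
Start: joints at [-1.313, 0.311, 0.014, 1.512, -0.004, 1.319, -0.027], TCP at [162.404, 525.493, 217.204] pointing down, gripper open.
Joint ranges: [-2.7, 2.7], [-0.3, 1.91], [-1.27, 1.3], [0.12, 2.57], [-1.44, 4.58], [0.2, 2.03], [-3.05, 3.05]. Speed limits (rad/s): [2.79, 2.79, 3.14, 3.14, 3.14, 3.14, 3.14].

INTERFACE

Orientations are given as a unit quaternion [w, x, y, z].
In Python, from rig import r gives the robot as it stands.
- The arm moves only by the shell command python3 -m crank 'ROWS' [OPENING] [FORCE]. ROWS is JSON, one flat list of numbers, 6 for each row, row after row: the shift along the world's x, y, z in mm, then the turn, a rotation vector about the world's x, y, z in rad. A call has 1 to 20 rows; each row shifts and turns the commanded pose from where the row before left it; what a row does not reach is not made up. A row lasts 1/12 s, in which the tool goes at most 41.7 mm and 7.16 degrees, less where a joint would pass 70% of its speed; a pose out of reach is approached as far as the arm can. A call with a gripper value outside its range is refused whole. OPENING is the closure, from 0 (fully open) to 1 (shut), set as the call begins (- or left out, the last holds). The fingers move at their own pace and stop on an object; FORCE is the grip in N (left out, the last holds). Time passes only in rows, so rows that do not move let the fingers close. It gives the time, the measured TCP pose, the force, the opening and the grip force at its end, in the units of the state.
- r.observe(): the state, without advancing time (a new reading comes with each control period).
- r.get_image(name): name is "scene" or "top" or "wrist"; returns a dict with "color" (420x560x3 uint8, blue, green, red), "fx", "fy", "cx", "cy" (pixels), "cam_to_world" (4x4, takes a point from camera to world coordinates). Camera axes: x right, y down, z forward; pixel columns grow to the right and rows downward; lengths in mm; the calibration is good to about 2 mm. A picture is of the moment at which its call begins. There is no depth.
- r.close_job(): hands the job in; it is judged then, once.
The state is a dict: "t": time; "q": joint angles; "joint_vel": joint speeds; "tau": joint torques, N m; "tcp_pos": TCP position; "eef_rot": TCP orientation; "wrist_force": force on the tool from outside, world axes, zero at the start; "ft_torque": the same for the moment, N m; "finger_gap": opening from 0.0 (shut) to 1.0 (fully open); "grip_force": force on a finger pad.
Only numpy, scipy, OpenCV 4.12 (cv2) and the standard library are available. Lean on these libraries where they do the work, as an engineer would, in place of code of your own. Each camera call takes 0.05 s, during which the arm holds its last target. There are 200 camera calls.

TASK

Load the clamshell sample cell: lay the wide tablet centred on the round seat, lay the smaller metal disc centred on top of it, then swing the open cover down over the stack, and after that push the pin from its stand down through the hole in the cover's tongue into the hole of the lower plate. The cover is sprung and sits a little ajar by itself, so finish while still holding the pin, pressing it down so that its collar keeps the cover fully shut, and do not let go. Leave the other things on the bench where they are.

Things in the scene. Friction and masses are not known exactly. Their poses are not given: they have to be found in the camera images.
- cell: Lower half of the sample cell, a steel plate fixed to the bench, 125 (its x) x 200 (its y) x 24 mm high; origin: centre of its underside. Along its y: hinge at +85, seat at +20, pin hole at -70 mm.
- seat (a point): Centre of the top of the round black seat (64 mm across, top 28 mm above the bench) on the lower plate, where the stack belongs. Axes as the cell's.
- pin_hole (a point): Mouth of the vertical through hole (15 mm across, slightly chamfered) in the lower plate, on its top face, 24 mm above the bench. Axes as the cell's.
- hinge_axis (a point): Point on the hinge line of the cover, in the middle of its width, 24 mm above the bench; the line runs along the cell's x. The cover opens upward and over towards the cell's +y.
- swing (a joint): Swing of the aluminium cover about the hinge, rad. 0: the cover lies down, resting on its spring 0.07 rad (4 degrees) ajar; grows as it opens, 1.9 at most (1.5: upright). A stiff hinge: the cover stays wherever it is left, 2 to 4 N at the free edge swings it.
- cover (a joint): How far the lying cover is pressed down against its spring, rad: 0 ajar, 0.07 fully shut (stop). Springs back when not pressed; down to the stop takes about 5 N at the tongue.
- cover_edge (a point): Point on the cover: middle of the free edge of its outer (top when shut) face. The cover is a hollow shell 112 wide (cell x) and 135 mm long from the hinge; shut, its flat top (8 mm thick, round window 44 mm across over the seat) is 38 mm above the lower plate's top face, 30 mm of room below it. Axes of the cover: x along the hinge, z out of the outer face, -y away from the hinge.
- tongue_hole (a point): Centre of the top of the through hole (15.5 mm across) in the cover's tongue: 50 wide, 40 long, 10 mm thick, sticking out of the shell's free edge at its lower rim; hole 155 mm from the hinge line (20 mm from the shell wall), above pin_hole when the cover is down. Shut, the tongue lies on the lower plate. Axes as the cover's.
- tablet: Wide brown pressed tablet, a flat round disc 56 mm across, 12 mm thick, about 45 g, lying on the bench; origin: centre of its underside, z up.
- disc: Smaller flat aluminium disc, 44 mm across, 10 mm thick, about 33 g, lying on the bench; origin: centre of its underside, z up.
- pin: Steel pin standing in its stand, total 58 mm, about 70 g; origin: centre of its lower tip, z up along it. Shank 12 mm across and 30 mm long with a tapered tip, then a collar 26 mm across and 4 mm thick, then a round grip 18 mm across and 24 mm high.
- stand: Plain grey plastic block 50 x 50 x 36 mm fixed to the bench with a vertical 15 mm through hole in which the pin stands, its collar on the block; origin: centre of its underside.
- weight: Bystander: small brass weight, 26 mm across, 36 mm high; origin under its centre.
- dish: Bystander: shallow white dish, 90 mm across, 14 mm high.
- vial: Bystander: amber glass vial, 30 mm across, 60 mm high.
- beaker: Bystander: glass beaker, 70 mm across, 90 mm high.
- tub_a: Bystander: tan plastic tub with a white lid, 88 x 118 x 58 mm.
- jar: Bystander: glass jar with a cap, 64 mm across, 85 mm high.
- scoop: Bystander: steel spoon lying on the bench.
Not all that is in view belongs to the job. Leave any black or pink look-alike of the disc alone.

How it is judged (in metres and radians):
On the way, in this order (a step that is already met when the one before it is completed fails the run):
1. the tablet lies flat and centred on the seat (within 6 mm), let go, the cover still open (horizontal distance between tablet and seat below 0.006 m and distance between tablet and seat below 0.007 m and angle between tablet's own z axis and vertical below 0.06 rad and contact force between the fingers and tablet below 0.05 N and linear speed of tablet below 0.02 m/s and value of joint swing above 1.2 rad), for 0.1 s.
2. the smaller disc lies flat on the tablet, centred on the seat (within 7 mm), let go, the cover still open (horizontal distance between tablet and seat below 0.006 m and distance between tablet and seat below 0.007 m and angle between each of tablet, disc's own z axis and vertical below 0.06 rad and horizontal distance between disc and seat below 0.007 m and z of disc in the frame of tablet between 0.009 and 0.015 m and contact force between the fingers and disc below 0.05 N and linear speed of disc below 0.02 m/s and value of joint swing above 1.2 rad), for 0.1 s.
3. the cover is down over the stack, the pin not yet in the lower plate's hole (value of joint swing below 0.06 rad and (z of pin in the frame of pin_hole above 0 m or horizontal distance between pin and pin_hole above 0.02 m)), for 0.1 s.
At the end, for the whole second after the job is handed in: Tablet flat within 6 mm of the seat centre, disc flat on it within 7 mm; cover down (swing < 0.03 rad) and pressed shut (cover > 0.055 rad); pin upright (within 0.1 rad) through both holes, tip over 15 mm below the plate top; gripper still on the pin with over 3 N (horizontal distance between tablet and seat below 0.006 m and distance between tablet and seat below 0.007 m and angle between each of tablet, disc's own z axis and vertical below 0.06 rad and horizontal distance between disc and seat below 0.007 m and z of disc in the frame of tablet between 0.009 and 0.015 m and value of joint swing below 0.03 rad and value of joint cover above 0.055 rad and z of pin in the frame of pin_hole below -0.015 m and horizontal distance between pin and pin_hole below 0.005 m and angle between pin's own z axis and vertical below 0.1 rad and contact force between the fingers and pin above 3 N); the arm keeps its last pose, push and grip.
It fails at once if a bystander was pushed more than 30 mm away or knocked over (distance of any of weight, dish, vial, beaker, tub_a, jar, scoop from where it was at the start of the episode above 0.03 m or angle between any of weight, vial, beaker, jar's own z axis and vertical above 0.5 rad).
It also fails if it takes over 72 s, if anything falls off the work surface, if the arm or the gripper's body presses on something with over 40 N, if the wrist force passes 120 N, or if a joint passes its speed limit or range.

## Working session

There is one attempt and no reset: what is moved stays moved. The work goes in short steps, Python scripts to look and compute and a shell command to move; the robot and the scene stay as the last step left them, time stands still between calls to the robot, and variables do not carry over. Pictures are saved under pics/ and viewed, at most 10 in all, crops included, and the job is handed in when it is done.

```bash
ls; mkdir -p pics; python3 - <<'E'
from rig import r
import cv2,numpy as np
for n in ["scene","top"]:
    d=r.get_image(n); cv2.imwrite(f"pics/{n}0.png",d["color"]); print(n,d["fx"],d["fy"],d["cx"],d["cy"],np.round(d["cam_to_world"],3).tolist())
o=r.observe(); print(o["t"],o["tcp_pos"],o["eef_rot"],o["wrist_force"],r.nose_length)
E
```

```text
pics
scene 455.54962483357036 455.54962483357036 280.2517823862444 210.5195479524445 [[-0.35, 0.753, -0.557, 1217.649], [0.937, 0.279, -0.211, 181.921], [-0.003, -0.596, -0.803, 985.466], [0.0, 0.0, 0.0, 1.0]]
top 390.5000022242857 390.5000022242857 279.11783045981105 204.9434929061818 [[-0.017, -0.996, 0.093, 480.567], [-1.0, 0.016, -0.009, -32.199], [0.008, -0.093, -0.996, 916.129], [0.0, 0.0, 0.0, 1.0]]
0.1 [162.22617196 524.80327914 216.22801578] [-1.12023794e-04  1.49314239e-01  9.88789222e-01 -1.05859744e-03] [-0.04296128  0.28730053 -0.7233703 ] 14.0
```

View pics/scene0.png

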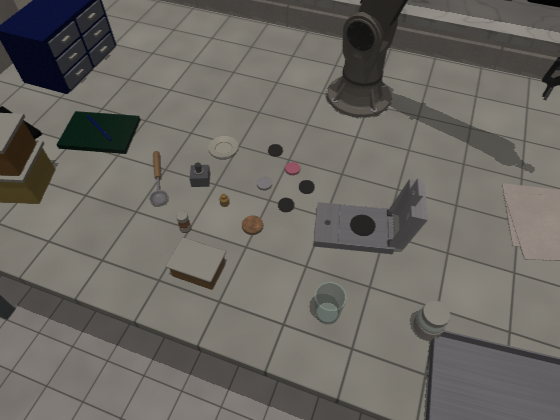

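View pics/top0.png

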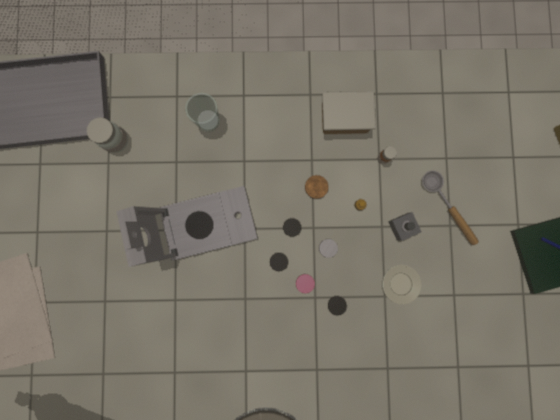

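The top view shows these candidates:
- **Disc:** the silver one at (328,248). The look-alikes are black at (292,227), (279,261) and (337,305), and pink at (305,284).
- **Tablet:** brown at (317,187), not the brass weight at (361,204).
- **Pin:** in its stand at (405,227), not the vial at (388,155).
- **Cell:** seat at (199,225), pin hole at (238,215).

I choose silver and brown by the description, and will check them in a crop.

```bash
cat > h.py <<'E'
import numpy as np,cv2
from rig import r
def ray(d,u,v):
    M=np.array(d["cam_to_world"]); return M[:3,3],M[:3,:3]@np.array([(u-d["cx"])/d["fx"],(v-d["cy"])/d["fy"],1])
def onz(d,u,v,z):
    o,k=ray(d,u,v); return np.round(o+k*(z-o[2])/k[2],1)
def proj(d,p):
    M=np.array(d["cam_to_world"]); c=M[:3,:3].T@(np.array(p)-M[:3,3]); return np.array([d["fx"]*c[0]/c[2]+d["cx"],d["fy"]*c[1]/c[2]+d["cy"]])
def blobs(m,box,amin=15):
    x0,y0,x1,y1=box; k=np.zeros(m.shape,np.uint8); k[y0:y1,x0:x1]=255*m[y0:y1,x0:x1]
    n,_,s,c=cv2.connectedComponentsWithStats(k)
    return [(np.round(c[i],2).tolist(),int(s[i,4]),s[i,:4].tolist()) for i in range(1,n) if s[i,4]>=amin]
E
python3 - <<'E'
from h import *
t=r.get_image("top"); s=r.get_image("scene")
for n,d,bx in [("top",t,dict(tab=(298,170,335,205),disc=(316,236,342,260),seat=(182,208,217,243),hole=(230,208,246,223),stand=(385,208,425,245))),
            ("scene",s,dict(tab=(238,212,268,238),disc=(254,174,275,192),seat=(345,210,380,240),hole=(320,215,336,230),stand=(185,158,216,190)))]:
    c=d["color"]; hsv=cv2.cvtColor(c,cv2.COLOR_BGR2HSV).astype(int); H,S,V=hsv[...,0],hsv[...,1],hsv[...,2]
    b=c.astype(int); br=b[...,0]-b[...,2]
    for k,m,z in [("tab",(S>90)&(H<20),12),("disc",br>0,10),("seat",V<60,28),("hole",V<85,24),("stand",(br>-3)&(V<125),36)]:
        for q in blobs(m,bx[k]): print(n,k,q,onz(d,*q[0],z))
c=t["color"]
a=cv2.resize(c[160:320,265:430],None,fx=3.4,fy=3.4,interpolation=cv2.INTER_CUBIC)
b=cv2.resize(c[180:275,110:265],None,fx=3.6,fy=3.6,interpolation=cv2.INTER_CUBIC)
cv2.imwrite("pics/a.png",a); cv2.imwrite("pics/b.png",b)
E
```

```text
top tab ([316.08, 186.49], 412, [305, 175, 23, 23]) [ 606.5 -127.8   12. ]
top seat ([198.72, 224.62], 546, [186, 212, 27, 26]) [521.3 142.8  28. ]
scene tab ([251.87, 224.14], 287, [242, 216, 21, 18]) [ 608.9 -127.6   12. ]
scene seat ([362.18, 225.05], 414, [350, 215, 25, 21]) [523.6 143.   28. ]
scene hole ([327.44, 222.08], 25, [325, 220, 6, 5]) [542.8  56.5  24. ]
scene stand ([199.17, 175.18], 393, [190, 163, 19, 24]) [ 522.5 -319.4   36. ]
```

View pics/a.png

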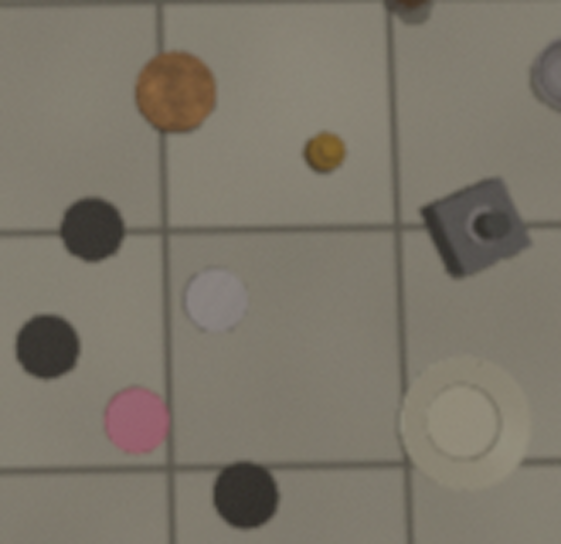

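View pics/b.png

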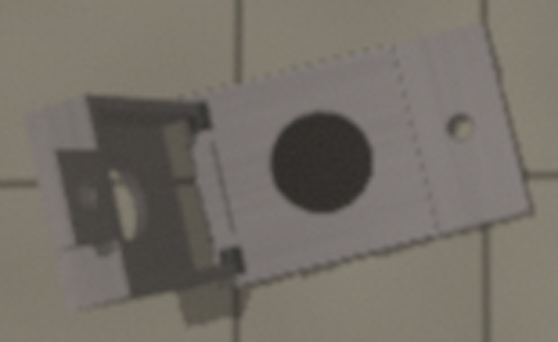

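The crops confirm the choice: silver disc at top-view (328.5,248), brown tablet at (316,186.5), pin in its stand at (409,226), pin hole at (237.5,215). The cover stands open on the +y side. I'll hover over the seat first with tool y along the cell's x.

```bash
python3 -m crank '[0,0,23,0,0,-0.0583, 0,0,23,0,0,-0.0583, 0,0,23,0,0,-0.0583, 0,0,23,0,0,-0.0583, 0,0,23,0,0,-0.0583, 27.7,-29.4,0,0,0,-0.0583, 27.7,-29.4,0,0,0,-0.0583, 27.7,-29.4,0,0,0,-0.0583, 27.7,-29.4,0,0,0,-0.0583, 27.7,-29.4,0,0,0,-0.0583, 27.7,-29.4,0,0,0,-0.0583, 27.7,-29.4,0,0,0,-0.0583, 27.7,-29.4,0,0,0,-0.0583, 27.7,-29.4,0,0,0,-0.0583, 27.7,-29.4,0,0,0,-0.0583, 27.7,-29.4,0,0,0,-0.0583, 27.7,-29.4,0,0,0,-0.0583, 27.7,-29.4,0,0,0,-0.0583, 0,0,0,0,0,0, 0,0,0,0,0,0]' 0 30
python3 - <<'E'
from h import *
d=r.get_image("wrist"); o=r.observe(); print(o["q"],o["tcp_pos"],o["eef_rot"]); print(d["fx"],np.round(d["cam_to_world"],3).tolist())
cv2.imwrite("pics/w0.png",d["color"])
print("seat/hole pix",proj(d,[522.5,142.9,28]),proj(d,[542,56,24]))
E
```

```text
t: 1.87
tcp_pos: [523.6, 139.9, 331.6]
eef_rot: [0.0, 0.627, 0.779, -0.001]
wrist_force: [0.1, 0.3, -0.1]
finger_gap: 1.002
grip_force: 0.0
[-0.67849889  0.28040363  0.51902287  1.3111672  -0.1379211   1.58639274
  0.04143663] [522.5603436  142.74990074 331.69606906] [-4.50664937e-04  6.25246276e-01  7.80427291e-01 -3.66288359e-04]
358.68527753119685 [[0.977, 0.207, 0.056, 509.093], [0.214, -0.942, -0.258, 204.556], [-0.001, 0.264, -0.964, 486.54], [0.0, 0.0, 0.0, 1.0]]
seat/hole pix [279.47137532 159.67136394] [279.76881654 224.90089283]
```

View pics/w0.png

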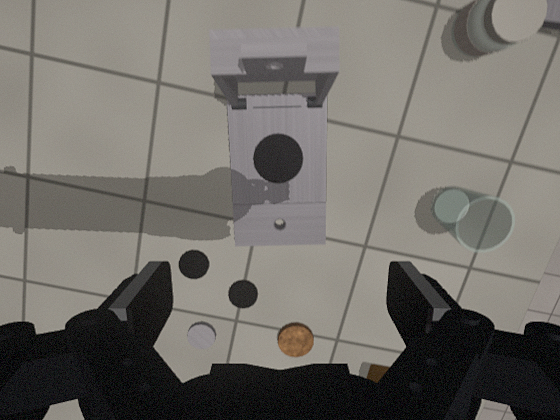

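The wrist view shows the seat at about (278,158) and the hole at (280,223), both within 2 px of prediction. The tongue hole is at (275,66). Next I'll refine these and estimate the cover angle.

```bash
python3 - <<'E'
from h import *
d=r.get_image("wrist"); t=r.get_image("top"); s=r.get_image("scene"); o=r.observe(); print(o["tcp_pos"])
V=d["color"].max(2).astype(int)
for b in [(250,130,305,185)]:
    for q in blobs(V<60,b,50): print(q,onz(d,*q[0],28))
g=d["color"][214:233,268:292].max(2).astype(int); print(g[::1,::1])
print("hole",onz(d,280,223,24), "top",onz(t,237.4,214.9,24))
# cover: tongue hole by two rays (wrist, top)
o1,k1=ray(d,275,66); o2,k2=ray(t,134.7,233.7)
A=np.c_[k1,-k2]; x=np.linalg.lstsq(A,o2-o1,rcond=None)[0]; print("tongue",o1+k1*x[0],o2+k2*x[1])
# disc
for n,dd,(u0,v0,u1,v1) in [("top",t,(314,234,343,262)),("scene",s,(253,173,277,194))]:
    c=dd["color"].astype(int); br=c[...,0]-c[...,2]; bg=np.median(br[v0:v1,u0:u1]); print(n,"br med",bg,br[v0:v1,u0:u1].max())
    for q in blobs(br>-8,(u0,v0,u1,v1),40): print(n,q,onz(dd,*q[0],10))
E
```

```text
[521.59887848 145.30110039 332.0961878 ]
([278.07, 161.1], 1848, [254, 137, 49, 48]) [519.9 144.1  28. ]
[[140 138 138 141 139 141 138 140 138 140 139 142 139 139 142 137 141 139
  139 144 140 139 140 137]
 [137 139 135 140 138 139 139 136 137 136 137 137 135 140 139 140 138 142
  136 142 136 137 140 142]
 [135 139 138 136 137 138 139 137 139 136 138 138 139 140 136 137 137 141
  137 135 136 143 136 138]
 [140 139 138 141 136 138 140 139 136 140 136 139 138 141 140 140 144 139
  139 142 141 141 141 139]
 [143 138 141 139 144 139 139 142 140 138 139 140 140 138 142 137 137 142
  142 137 140 139 138 146]
 [135 139 133 136 136 137 136 138 139 135 137 141 137 136 134 135 137 134
  135 135 138 138 135 136]
 [135 134 135 130 135 134 130 134 135 133 137 131 135 131 137 135 136 134
  136 131 134 133 134 131]
 [133 135 135 136 136 133 136 134 131 122 121 120 121 122 120 132 139 135
  137 135 135 137 132 132]
 [136 132 133 133 134 134 136 128 124 130 143 149 146 139 100 116 130 137
  133 135 134 134 137 137]
 [138 135 137 135 136 140 135 127 143 154 158 158 158 163 137 105 108 133
  142 138 13
[... 476 characters left out ...]
  66  62  72 102
  121 141 134 136 134 134]
 [139 135 136 138 135 131 111  83  74  71  73  71  67  66  65  66  76 112
  132 139 134 135 136 135]
 [133 137 134 135 138 135 117 104  76  65  66  70  65  65  65  77 103 119
  137 134 138 135 133 136]
 [135 134 135 133 139 134 134 122 100  89  75  69  69  74  88  97 116 130
  137 135 136 135 135 134]
 [136 138 139 139 141 138 137 133 126 112 105  96  87 105 115 122 133 135
  137 137 138 141 135 137]]
hole [540.8  62.2  24. ] top [542.2  55.3  24. ]
tongue [496.08901281 240.91842648 159.71562392] [499.86242542 240.0142786  159.48657154]
top br med -18.0 -8
scene br med -11.0 -1
scene ([263.92, 183.1], 172, [257, 177, 15, 14]) [ 467.  -150.3   10. ]
```

```bash
cat >> h.py <<'E'
def wseat(d):
    V=d["color"].max(2).astype(int); u,v=proj(d,[521.5,143.2,28]).astype(int)
    q=max(blobs(V<60,(u-40,v-40,u+40,v+40),50),key=lambda a:a[1]); return q
E
python3 -m crank '[0,0,0,0,0,0, 0,0,0,0,0,0, 0,0,0,0,0,0, 0,0,0,0,0,0]'
python3 - <<'E'
from h import *
for i in range(3):
    d=r.get_image("wrist"); o=r.observe(); q=wseat(d); print(o["tcp_pos"],np.array(d["cam_to_world"])[:3,3],q,onz(d,*q[0],28))
g=d["color"].max(2).astype(int)
u,v=proj(d,[541.3,57,24]).astype(int)
for th in (105,120):
  print(blobs(g[:]<th,(u-12,v-12,u+12,v+12),5))
  m=(g[v-12:v+12,u-12:u+12]<th).astype(np.uint8); c=max(cv2.findContours(m,cv2.RETR_EXTERNAL,cv2.CHAIN_APPROX_NONE)[0],key=len); e=cv2.minEnclosingCircle(c); print(e, onz(d,e[0][0]+u-12,e[0][1]+v-12,24))
E
```

```text
t: 2.4
tcp_pos: [522.3, 143.8, 332.4]
eef_rot: [0.0, 0.624, 0.781, 0.0]
wrist_force: [0.4, 0.7, -0.5]
finger_gap: 1.003
grip_force: 0.0
[522.31592252 143.63212798 332.30721767] [507.08327608 208.0004365  487.40367735] ([277.77, 162.43], 1852, [254, 138, 49, 49]) [520.  143.5  28. ]
[522.37525438 143.5143811  332.29398   ] [507.1877086  207.8384607  487.37265985] ([277.83, 162.34], 1847, [254, 138, 49, 49]) [520.1 143.4  28. ]
[522.45278875 143.39529727 332.25394728] [507.2721842  207.714013   487.34096569] ([277.81, 162.17], 1862, [254, 138, 49, 49]) [520.1 143.4  28. ]
[([279.49, 229.0], 61, [274, 223, 12, 10])]
((12.363636016845703, 13.0), 5.724486827850342) [542.   55.8  24. ]
[([279.28, 228.84], 86, [273, 222, 13, 12])]
((12.119047164916992, 12.642857551574707), 6.335850238800049) [541.6  56.2  24. ]
```

```bash
python3 -m crank '[10.7,-34,-2,0,0,0, 10.7,-34,-2,0,0,0, 10.7,-34,-2,0,0,0, 10.7,-34,-2,0,0,0, 10.7,-34,-2,0,0,0, 10.7,-34,-2,0,0,0, 10.7,-34,-2,0,0,0, 10.7,-34,-2,0,0,0, 0,0,0,0,0,0, 0,0,0,0,0,0, 0,0,0,0,0,0, 0,0,0,0,0,0, 0,0,0,0,0,0]'
python3 - <<'E'
from h import *
d=r.get_image("wrist"); o=r.observe(); print(o["tcp_pos"],o["eef_rot"])
c=d["color"]; hsv=cv2.cvtColor(c,cv2.COLOR_BGR2HSV).astype(int)
for q in blobs((hsv[...,1]>90)&(hsv[...,0]<20),(230,110,330,210),300): print("tab",q,onz(d,*q[0],11))
u,v=proj(d,[467,-151,10]).astype(int); print(u,v)
b=c.astype(int); br=b[...,0]-b[...,2]
for q in blobs(br>-4,(u-35,v-35,u+35,v+35),200): print("disc",q,onz(d,*q[0],10))
E
```

```text
t: 3.63
tcp_pos: [608.4, -126.5, 316.5]
eef_rot: [-0.0, 0.623, 0.782, 0.001]
wrist_force: [0.2, 0.7, -0.3]
finger_gap: 1.0
grip_force: 0.0
[ 608.35002803 -126.72713868  316.53936335] [-4.23741255e-05  6.23343075e-01  7.81948276e-01  5.49876222e-04]
tab ([277.47, 162.75], 1408, [257, 142, 42, 42]) [ 606.  -127.3   11. ]
167 156
disc ([165.57, 156.43], 527, [149, 140, 35, 33]) [ 464.2 -151.7   10. ]
```

```bash
python3 -m crank '[-1.2,-0.8,-40,0,0,0, 0,0,-40,0,0,0, 0,0,-40,0,0,0, 0,0,-40,0,0,0, 0,0,-40,0,0,0, 0,0,-40,0,0,0, 0,0,-40,0,0,0, 0,0,-14,0,0,0, 0,0,-9,0,0,0, 0,0,0,0,0,0, 0,0,0,0,0,0, 0,0,0,0,0,0]'
python3 -m crank '[0,0,0,0,0,0, 0,0,0,0,0,0, 0,0,0,0,0,0, 0,0,0,0,0,0, 0,0,0,0,0,0, 0,0,0,0,0,0]' 1 25
```

```text
t: 4.68
tcp_pos: [608.9, -129.8, 15.5]
eef_rot: [0.002, 0.624, 0.781, 0.001]
wrist_force: [0.5, 0.5, 1.0]
finger_gap: 1.0
grip_force: 0.0
t: 5.18
tcp_pos: [606.9, -129.5, 13.3]
eef_rot: [0.0, 0.625, 0.781, 0.0]
wrist_force: [-0.2, 0.7, -0.7]
finger_gap: 0.146
grip_force: 0.0
```

```bash
python3 -m crank '[0,0,0,0,0,0]' 0
python3 - <<'E'
from h import *
t=r.get_image("top"); w=r.get_image("wrist"); s=r.get_image("scene"); print(r.observe()["finger_gap"],r.observe()["grip_force"],r.observe()["tcp_pos"])
a=cv2.resize(s["color"][150:270,200:360],None,fx=2.5,fy=2.5); cv2.imwrite("pics/m.png",np.hstack([a[:300,:400],cv2.resize(w["color"],(400,300))]))
E
```

```text
t: 5.27
tcp_pos: [606.9, -129.5, 13.2]
eef_rot: [-0.0, 0.625, 0.781, 0.0]
wrist_force: [-0.2, 0.1, -0.3]
finger_gap: 0.271
grip_force: 0.0
0.5349600456769483 0.0 [ 606.85346678 -129.48909749   13.12197187]
```

View pics/m.png

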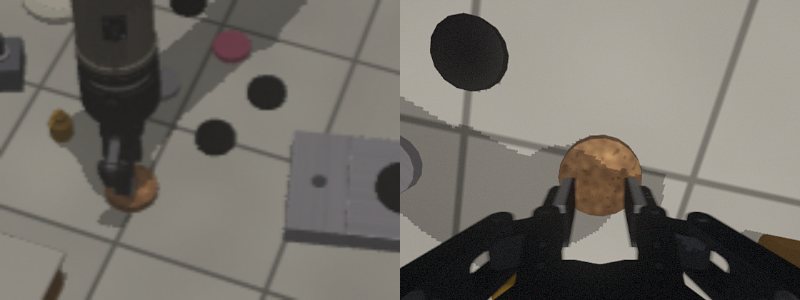

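The picture shows the fingers over the tablet: tablet at about (600,175) in the right half, pads closing above it without grip. I'll open, back off and re-measure.

```bash
python3 -m crank '[0,0,40,0,0,0, 0,0,40,0,0,0, 0,0,20,0,0,0, 0,0,0,0,0,0, 0,0,0,0,0,0, 0,0,0,0,0,0, 0,0,0,0,0,0]' 0
python3 - <<'E'
from h import *
for n,bx in [("wrist",(200,100,360,330)),("top",(290,165,345,215)),("scene",(232,206,272,245))]:
    d=r.get_image(n); c=d["color"]; hsv=cv2.cvtColor(c,cv2.COLOR_BGR2HSV).astype(int)
    for q in blobs((hsv[...,1]>90)&(hsv[...,0]<20),bx,100): print(n,q,onz(d,*q[0],11))
print(r.observe()["tcp_pos"])
d=r.get_image("wrist"); 
for z in (0,3,6,9,12): print(z,"grasp plane pts", proj(d,np.array(r.observe()["tcp_pos"])-[0,0,z]))
cv2.imwrite("pics/w1.png",d["color"])
E
```

```text
t: 6.0
tcp_pos: [605.6, -128.9, 111.3]
eef_rot: [-0.002, 0.625, 0.781, -0.001]
wrist_force: [0.1, 0.5, 0.3]
finger_gap: 0.996
grip_force: 0.0
wrist ([281.51, 199.38], 4258, [245, 163, 74, 74]) [ 605.9 -126.4   11. ]
wrist ([206.88, 306.18], 352, [200, 288, 18, 42]) [ 567.4 -225.2   11. ]
scene ([252.2, 224.3], 284, [243, 216, 20, 19]) [ 608.5 -126.9   11. ]
[ 605.924988   -129.1907691   111.65930014]
0 grasp plane pts [280.74409872 256.62253087]
3 grasp plane pts [280.7351369  254.11300978]
6 grasp plane pts [280.72647598 251.68774981]
9 grasp plane pts [280.71810107 249.34257722]
12 grasp plane pts [280.70999822 247.07358946]
```

View pics/w1.png

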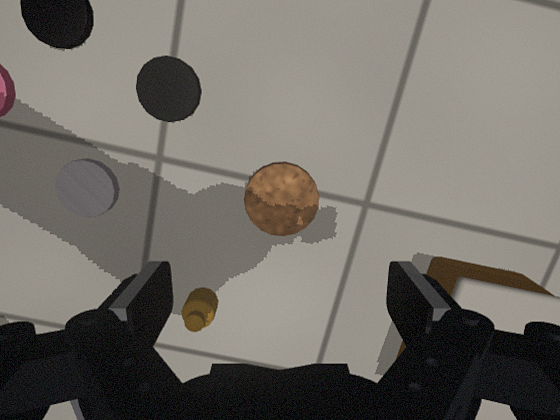

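The wrist view shows the tablet at (281,199) with both pads open around it. It moved only about 1 mm, so the tips had passed over its top. I need to go lower.

```bash
python3 -m crank '[1,2,-40,0,0,0, 0,0,-40,0,0,0, 0,0,-15,0,0,0, 0,0,-7,0,0,0, 0,0,-5,0,0,0, 0,0,0,0,0,0, 0,0,0,0,0,0, 0,0,0,0,0,0]'
python3 -m crank '[0,0,0,0,0,0, 0,0,0,0,0,0, 0,0,0,0,0,0, 0,0,0,0,0,0]' 0.45 25
```

```text
t: 6.87
tcp_pos: [609.5, -128.2, 8.1]
eef_rot: [0.002, 0.625, 0.781, 0.001]
wrist_force: [-0.3, -0.1, 0.4]
finger_gap: 1.0
grip_force: 0.0
t: 7.2
tcp_pos: [608.1, -127.5, 6.6]
eef_rot: [0.0, 0.625, 0.781, 0.0]
wrist_force: [-0.1, -0.5, 0.1]
finger_gap: 0.548
grip_force: 0.0
```

```bash
python3 -m crank '[0,0,0,0,0,0, 0,0,0,0,0,0, 0,0,0,0,0,0, 0,0,-2.5,0,0,0, 0,0,-2.5,0,0,0, 0,0,0,0,0,0, 0,0,0,0,0,0]' 0
python3 -m crank '[0,0,0,0,0,0, 0,0,0,0,0,0, 0,0,0,0,0,0, 0,0,0,0,0,0]' 0.45 25
```

```text
t: 7.78
tcp_pos: [607.6, -127.4, 0.8]
eef_rot: [-0.0, 0.625, 0.781, -0.0]
wrist_force: [-1.0, 0.7, 0.5]
finger_gap: 0.999
grip_force: 0.0
t: 8.12
tcp_pos: [608.0, -127.5, 1.3]
eef_rot: [0.0, 0.625, 0.781, 0.0]
wrist_force: [-0.8, -0.5, 0.4]
finger_gap: 0.552
grip_force: 0.0
```

```bash
python3 - <<'E'
from h import *
w=r.get_image("wrist"); s=r.get_image("scene"); print(r.observe()["finger_gap"])
a=cv2.resize(s["color"][180:255,200:300],None,fx=4,fy=4,interpolation=cv2.INTER_CUBIC); cv2.imwrite("pics/m2.png",np.hstack([a,cv2.resize(w["color"][120:420,80:480],(400,300))]))
E
```

```text
0.550371880687881
```

View pics/m2.png

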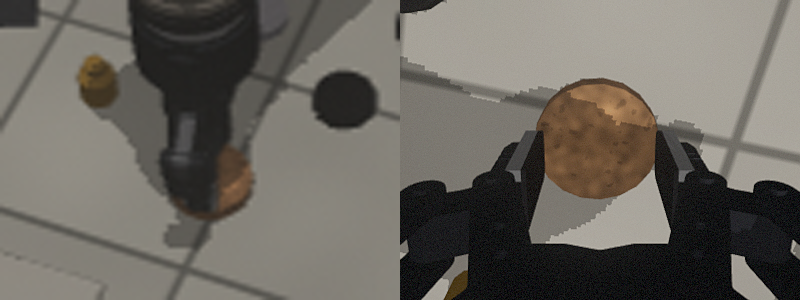

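The picture shows the pads at z≈1 on either side of the tablet, tablet centred at (597,138) in the right half and just not touched yet. So I just need to close further.

```bash
python3 -m crank '[0,0,0,0,0,0, 0,0,0,0,0,0, 0,0,0,0,0,0, 0,0,0,0,0,0, 0,0,0,0,0,0]' 0.7 25
```

```text
t: 8.63
tcp_pos: [607.9, -127.5, 1.2]
eef_rot: [0.0, 0.625, 0.781, 0.0]
wrist_force: [0.0, -1.2, 0.4]
finger_gap: 0.299
grip_force: 0.0
```

```bash
python3 - <<'E'
from h import *
w=r.get_image("wrist"); s=r.get_image("scene"); print(r.observe()["finger_gap"],r.observe()["tcp_pos"])
a=cv2.resize(s["color"][180:255,200:300],None,fx=4,fy=4,interpolation=cv2.INTER_CUBIC); cv2.imwrite("pics/m3.png",np.hstack([a,cv2.resize(w["color"][120:420,80:480],(400,300))]))
E
```

```text
0.29934142178086726 [ 607.92699758 -127.50218908    1.21347663]
```

View pics/m3.png

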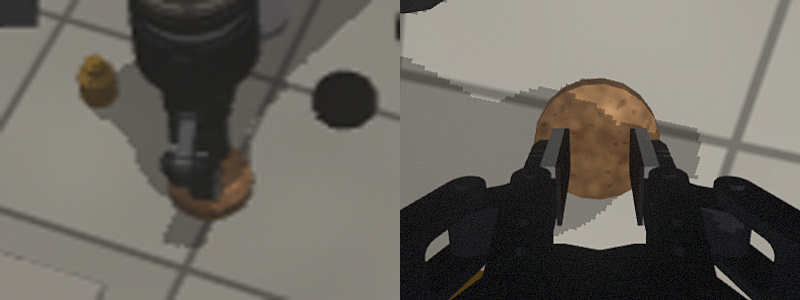

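The pads still pass above the tablet. From pad width, the camera puts the tips about 20 mm above the TCP reading, so I'll go down gently and watch the force.

```bash
python3 -m crank '[0,0,0,0,0,0, 0,0,0,0,0,0, 0,0,0,0,0,0, 0,0,0,0,0,0, 0,0,-2,0,0,0, 0,0,-2,0,0,0, 0,0,-2,0,0,0, 0,0,0,0,0,0]' 0
python3 -m crank '[0,0,-2,0,0,0, 0,0,-2,0,0,0, 0,0,0,0,0,0, 0,0,0,0,0,0]'
```

```text
t: 9.4
tcp_pos: [607.4, -127.3, -5.5]
eef_rot: [-0.001, 0.625, 0.781, -0.0]
wrist_force: [0.8, -0.4, -0.8]
finger_gap: 1.001
grip_force: 0.0
t: 9.73
tcp_pos: [607.7, -127.5, -9.0]
eef_rot: [-0.0, 0.625, 0.781, -0.0]
wrist_force: [0.5, -0.1, -0.2]
finger_gap: 1.004
grip_force: 0.0
```

```bash
python3 -m crank '[0,0,-2,0,0,0, 0,0,-2,0,0,0, 0,0,-2,0,0,0, 0,0,0,0,0,0, 0,0,0,0,0,0]'
python3 -m crank '[0,0,0,0,0,0, 0,0,0,0,0,0, 0,0,0,0,0,0, 0,0,0,0,0,0]' 0.6 25
```

```text
t: 10.15
tcp_pos: [607.7, -127.5, -15.0]
eef_rot: [-0.0, 0.625, 0.781, -0.0]
wrist_force: [-0.5, -0.4, 0.5]
finger_gap: 0.994
grip_force: 0.0
t: 10.48
tcp_pos: [608.3, -127.7, -14.3]
eef_rot: [0.0, 0.625, 0.781, 0.0]
wrist_force: [-0.4, -0.2, 1.9]
finger_gap: 0.642
grip_force: 26.7
```

Gripped: gap 0.642, 27 N, at TCP z≈-14.5. So the reading sits about 25 mm below what the documentation implies, and I'll use relative heights from here. Lift and check where the tablet lies in the hand.

```bash
python3 -m crank '[0,0,20,0,0,0, 0,0,40,0,0,0, 0,0,40,0,0,0, 0,0,0,0,0,0, 0,0,0,0,0,0, 0,0,0,0,0,0]'
python3 - <<'E'
from h import *
for i in range(2):
    d=r.get_image("wrist"); c=d["color"]; hsv=cv2.cvtColor(c,cv2.COLOR_BGR2HSV).astype(int)
    o=r.observe(); p=o["tcp_pos"]; print(p,o["grip_force"],o["finger_gap"])
    m=(hsv[...,1]>90)&(hsv[...,0]<20)
    for q in blobs(m,(170,150,400,380),1500):
        x,y,w,h=q[2]; print(q, "ellipse-box ctr",x+w/2,y+h/2, onz(d,x+w/2,y+h/2,p[2]+14.5+11)-np.array(p), "front edge",onz(d,x+w/2,y,p[2]+14.5+12)-p)
cv2.imwrite("pics/w2.png",c)
E
```

```text
t: 10.98
tcp_pos: [607.6, -127.2, 85.0]
eef_rot: [-0.0, 0.625, 0.781, 0.0]
wrist_force: [-1.5, 0.5, -0.7]
finger_gap: 0.639
grip_force: 26.7
[ 606.74403414 -126.86543388   83.83806362] 26.725335717201233 0.6388469861836902
([278.97, 273.58], 14192, [210, 207, 139, 133]) ellipse-box ctr 279.5 273.5 [-0.24403414  2.46543388 25.46193638] front edge [-6.34403414 29.46543388 26.46193638]
[ 606.45682294 -126.78149173   83.32514683] 26.725165843963623 0.6433144007866903
([278.92, 273.63], 14178, [210, 207, 139, 133]) ellipse-box ctr 279.5 273.5 [-0.75682294  2.98149173 25.47485317] front edge [-6.85682294 29.78149173 26.47485317]
```

View pics/w2.png

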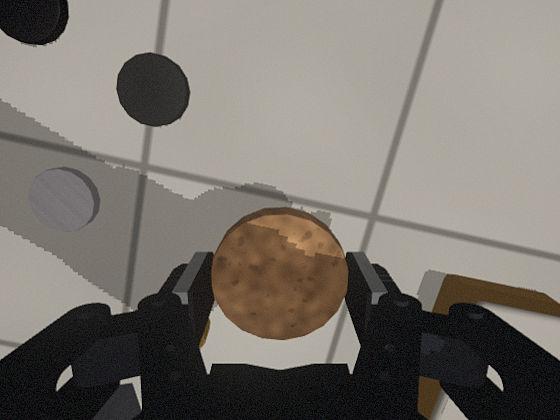

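The wrist view shows the tablet held square between the pads, centre (279,273). All 10 views are used, so from here I rely on numbers. Moving over the seat.

```bash
python3 -m crank '[-10.8,33.6,0,0,0,0, -10.8,33.6,0,0,0,0, -10.8,33.6,0,0,0,0, -10.8,33.6,0,0,0,0, -10.8,33.6,0,0,0,0, -10.8,33.6,0,0,0,0, -10.8,33.6,0,0,0,0, -10.8,33.6,0,0,0,0, 0,0,-20,0,0,0, 0,0,-25,0,0,0, 0,0,-10,0,0,0, 0,0,-5,0,0,0, 0,0,0,0,0,0, 0,0,0,0,0,0, 0,0,0,0,0,0, 0,0,0,0,0,0]'
python3 - <<'E'
from h import *
print(r.observe()["tcp_pos"],r.observe()["wrist_force"])
for n,bx,bs in [("top",(170,200,225,250),0),("scene",(335,195,385,245),0)]:
    d=r.get_image(n); c=d["color"]; hsv=cv2.cvtColor(c,cv2.COLOR_BGR2HSV).astype(int)
    for q in blobs((hsv[...,1]>90)&(hsv[...,0]<20),bx,30): print(n,q,onz(d,*q[0],r.observe()["tcp_pos"][2]+25))
E
```

```text
t: 12.42
tcp_pos: [522.7, 141.1, 26.3]
eef_rot: [0.001, 0.625, 0.781, 0.001]
wrist_force: [0.1, -0.0, 0.1]
finger_gap: 0.64
grip_force: 26.7
[522.70207646 141.06833227  26.33603708] [ 0.0921414  -0.00268999  0.14611546]
top ([206.45, 224.22], 110, [203, 214, 8, 21]) [520.8 121.1  51.3]
scene ([355.96, 218.98], 80, [353, 212, 7, 15]) [527.7 124.6  51.1]
```

```bash
python3 -m crank '[-1,0.3,-4,0,0,0, 0,0,-4,0,0,0, 0,0,-2,0,0,0, 0,0,0,0,0,0, 0,0,0,0,0,0, 0,0,0,0,0,0]'
python3 -m crank '[0,0,-1,0,0,0, 0,0,0,0,0,0, 0,0,0,0,0,0]'
```

```text
t: 13.02
tcp_pos: [520.5, 141.6, 15.1]
eef_rot: [0.0, 0.625, 0.781, -0.0]
wrist_force: [0.1, -0.3, 0.5]
finger_gap: 0.643
grip_force: 26.7
t: 13.27
tcp_pos: [520.5, 141.6, 14.2]
eef_rot: [0.0, 0.625, 0.781, 0.0]
wrist_force: [-0.0, -0.3, -1.8]
finger_gap: 0.636
grip_force: 26.7
```

```bash
python3 -m crank '[0.5,0,-0.7,0,0,0, 0,0,0,0,0,0, 0,0,0,0,0,0]'
python3 -m crank '[0,0,0,0,0,0, 0,0,0,0,0,0, 0,0,0,0,0,0, 0,0,0,0,0,0, 0,0,20,0,0,0, 0,0,40,0,0,0, 10.8,-33.6,20,0,0,0, 10.8,-33.6,0,0,0,0, 10.8,-33.6,0,0,0,0, 0,0,0,0,0,0, 0,0,0,0,0,0]' 0
python3 - <<'E'
from h import *
print(r.observe()["tcp_pos"])
for n,bx in [("top",(170,195,230,255)),("scene",(335,195,390,245)),("wrist",(180,0,380,250))]:
    d=r.get_image(n); c=d["color"]; hsv=cv2.cvtColor(c,cv2.COLOR_BGR2HSV).astype(int)
    for q in blobs((hsv[...,1]>90)&(hsv[...,0]<20),bx,100):
        x,y,w,h=q[2]; print(n,q,onz(d,*q[0],39)); m=c.max(2)<60
        for p in blobs(m,(x-8,y-8,x+w+8,y+h+8),10): print("  dark",p)
E
```

```text
t: 13.52
tcp_pos: [521.1, 141.6, 13.6]
eef_rot: [0.0, 0.625, 0.781, 0.0]
wrist_force: [-0.8, 0.2, 0.4]
finger_gap: 0.639
grip_force: 26.8
t: 14.43
tcp_pos: [553.9, 36.9, 93.9]
eef_rot: [0.001, 0.627, 0.779, -0.0]
wrist_force: [-0.1, 1.7, 0.0]
finger_gap: 1.004
grip_force: 0.0
[553.92115764  36.93586336  93.93478385]
scene ([362.29, 222.47], 315, [352, 214, 22, 19]) [523.8 141.7  39. ]
  dark ([361.69, 230.39], 102, [350, 220, 25, 16])
wrist ([262.17, 40.45], 7821, [211, 0, 103, 91]) [521.  138.8  39. ]
```

```bash
python3 -m crank '[-14.7,-32.1,0,0,0,0, -14.7,-32.1,0,0,0,0, -14.7,-32.1,0,0,0,0, -14.7,-32.1,0,0,0,0, -14.7,-32.1,0,0,0,0, -14.7,-32.1,0,0,0,0, 0,0,0,0,0,0, 0,0,0,0,0,0, 0,0,0,0,0,0, 0,0,0,0,0,0, 0,0,0,0,0,0]'
python3 - <<'E'
from h import *
d=r.get_image("wrist"); o=r.observe(); print(o["tcp_pos"])
c=d["color"].astype(int); br=c[...,0]-c[...,2]; u,v=proj(d,[465.6,-151.5,10]).astype(int); print(u,v)
for th in (-4,-1):
  for q in blobs(br>th,(u-50,v-50,u+50,v+50),300): print(q,onz(d,*q[0],10),onz(d,q[2][0]+q[2][2]/2,q[2][1]+q[2][3]/2,10))
for n,bx,th in [("scene",(340,200,385,242),0),("top",(170,195,230,255),0)]:
    d=r.get_image(n); hsv=cv2.cvtColor(d["color"],cv2.COLOR_BGR2HSV).astype(int)
    for q in blobs((hsv[...,1]>90)&(hsv[...,0]<20),bx,100): print(n,q,onz(d,*q[0],39))
    dark=(d["color"].max(2)<60)
    for q in blobs(dark|((hsv[...,1]>90)&(hsv[...,0]<20)),bx,100): print(n,"union",q,onz(d,*q[0],28))
E
```

```text
t: 15.5
tcp_pos: [466.0, -149.5, 93.3]
eef_rot: [-0.0, 0.623, 0.782, 0.0]
wrist_force: [0.0, 0.2, -1.0]
finger_gap: 1.001
grip_force: 0.0
[ 465.92176684 -149.90590397   93.28184905]
278 211
([274.08, 209.56], 1713, [244, 178, 62, 62]) [ 462.3 -151.2   10. ] [ 462.8 -150.6   10. ]
scene ([362.32, 222.3], 308, [352, 214, 22, 19]) [523.2 141.6  39. ]
scene union ([362.19, 224.32], 410, [350, 214, 25, 22]) [521.4 142.4  28. ]
top ([198.53, 224.33], 504, [186, 212, 26, 25]) [521.5 141.   39. ]
top union ([198.53, 224.33], 504, [186, 212, 26, 25]) [522.  143.2  28. ]
```

```bash
python3 -m crank '[-1.5,-1.7,-40,0,0,0, 0,0,-35,0,0,0, 0,0,-15,0,0,0, 0,0,-8,0,0,0, 0,0,-5,0,0,0, 0,0,-2,0,0,0, 0,0,-2,0,0,0, 0,0,0,0,0,0, 0,0,0,0,0,0, 0,0,0,0,0,0]'
python3 -m crank '[0,0,0,0,0,0, 0,0,0,0,0,0, 0,0,0,0,0,0, 0,0,0,0,0,0, 0,0,0,0,0,0]' 0.75 25
```

```text
t: 16.48
tcp_pos: [464.5, -153.7, -12.7]
eef_rot: [0.001, 0.625, 0.781, 0.0]
wrist_force: [-0.5, 0.3, -0.5]
finger_gap: 1.001
grip_force: 0.0
t: 16.9
tcp_pos: [463.8, -153.5, -13.1]
eef_rot: [0.0, 0.625, 0.781, 0.0]
wrist_force: [-0.7, 0.7, 4.6]
finger_gap: 0.494
grip_force: 25.0
```

```bash
python3 -m crank '[0,0,20,0,0,0, 0,0,40,0,0,0, 0,0,40,0,0,0, 0,0,0,0,0,0, 0,0,0,0,0,0, 0,0,0,0,0,0, 0,0,0,0,0,0]'
python3 - <<'E'
from h import *
d=r.get_image("wrist"); o=r.observe(); p=o["tcp_pos"]; print(p,o["finger_gap"],o["grip_force"],np.array(d["cam_to_world"])[:3,3]-p)
c=d["color"].astype(int); br=c[...,0]-c[...,2]; u,v=proj(d,p+np.array([0,2.5,23])).astype(int); print(u,v)
for th in (-6,-3,0):
  for q in blobs(br>th,(u-60,v-70,u+60,v+60),800): print(th,q,onz(d,q[2][0]+q[2][2]/2,q[2][1]+q[2][3]/2,p[2]+23)-p)
E
```

```text
t: 17.48
tcp_pos: [462.3, -152.8, 85.1]
eef_rot: [-0.002, 0.625, 0.781, -0.001]
wrist_force: [0.1, -0.0, 0.3]
finger_gap: 0.493
grip_force: 25.7
[ 462.18649035 -152.84135647   84.89770168] 0.49986347138727105 25.69897770881653 [-14.469508    64.12845052 155.32379335]
281 272
-6 ([280.37, 269.2], 9024, [221, 215, 120, 117]) [-0.08649035  2.24135647 23.00229832]
-3 ([279.57, 272.46], 3471, [221, 216, 120, 103]) [-0.68649035  4.74135647 23.00229832]
```

```bash
python3 -m crank '[7.2,36.9,0,0,0,0, 7.2,36.9,0,0,0,0, 7.2,36.9,0,0,0,0, 7.2,36.9,0,0,0,0, 7.2,36.9,0,0,0,0, 7.2,36.9,0,0,0,0, 7.2,36.9,0,0,0,0, 7.2,36.9,0,0,0,0, 0,0,-25,0,0,0, 0,0,-15,0,0,0, 0,0,-8,0,0,0, 0,0,0,0,0,0, 0,0,0,0,0,0, 0,0,0,0,0,0, 0,0,0,0,0,0, 0,0,0,0,0,0]'
```

```text
t: 18.87
tcp_pos: [522.2, 141.5, 39.5]
eef_rot: [0.001, 0.625, 0.781, 0.001]
wrist_force: [-0.6, 0.3, 0.6]
finger_gap: 0.495
grip_force: 25.7
```

```bash
python3 -m crank '[0,0,-4,0,0,0, 0,0,-4,0,0,0, 0,0,-2,0,0,0, 0,0,-1,0,0,0, 0,0,0,0,0,0, 0,0,0,0,0,0]'
python3 -m crank '[0,0,-1,0,0,0, 0,0,0,0,0,0, 0,0,0,0,0,0]'
```

```text
t: 19.37
tcp_pos: [521.3, 141.7, 27.4]
eef_rot: [0.0, 0.625, 0.781, -0.0]
wrist_force: [0.4, -0.7, -0.5]
finger_gap: 0.5
grip_force: 25.7
t: 19.62
tcp_pos: [521.5, 141.7, 26.9]
eef_rot: [0.0, 0.625, 0.781, 0.0]
wrist_force: [-0.8, -0.3, 2.8]
finger_gap: 0.499
grip_force: 26.0
```

```bash
python3 -m crank '[0,0,0,0,0,0, 0,0,0,0,0,0, 0,0,0,0,0,0, 0,0,0,0,0,0, 0,0,20,0,0,0, 0,0,40,0,0,0, 8,-34,20,0,0,0, 8,-34,0,0,0,0, 8,-34,0,0,0,0, 8,-34,0,0,0,0, 8,-34,0,0,0,0]' 0
python3 - <<'E'
from h import *
o=r.observe(); print(o["t"],o["tcp_pos"])
for n,bx in [("top",(180,205,218,243)),("scene",(340,200,385,242))]:
    d=r.get_image(n); c=d["color"]; hsv=cv2.cvtColor(c,cv2.COLOR_BGR2HSV).astype(int); b=c.astype(int)
    tab=(hsv[...,1]>90)&(hsv[...,0]<20)
    for q in blobs(tab,bx,15): print(n,"tab",q)
    k=tab.astype(np.uint8)[bx[1]:bx[3],bx[0]:bx[2]]; pts=np.argwhere(k)[:,::-1].astype(np.float32)
    if len(pts)>10:
        e=cv2.minEnclosingCircle(pts); print(n,"tab circ",e,onz(d,e[0][0]+bx[0],e[0][1]+bx[1],39))
        hull=cv2.convexHull(pts.astype(np.int32)); mm=np.zeros(k.shape,np.uint8); cv2.fillConvexPoly(mm,hull,1)
        inner=(mm>0)&(k==0); f=np.zeros(c.shape[:2],bool); f[bx[1]:bx[3],bx[0]:bx[2]]=inner
        for q in blobs(f,bx,30): print(n,"disc",q,onz(d,*q[0],50))
# cover tongue/pin: pin grip in top & scene
for n,bx in [("top",(385,208,425,245)),("scene",(185,158,216,190))]:
    d=r.get_image(n); V=d["color"].max(2).astype(int)
    x0,y0,x1,y1=bx; print(n); print("\n".join("%d: "%(y0+2*i)+" ".join("%3d"%a for a in row) for i,row in enumerate(V[y0:y1:2,x0:x1:2])))
E
```

```text
t: 20.53
tcp_pos: [561.5, -29.6, 106.7]
eef_rot: [0.0, 0.624, 0.781, 0.0]
wrist_force: [-0.0, 0.7, 0.0]
finger_gap: 1.0
grip_force: 0.0
20.5333 [561.52994228 -29.63223294 106.74751135]
top tab ([203.1, 224.97], 144, [188, 212, 23, 25])
top tab circ ((18.700000762939453, 19.299999237060547), 12.624680519104004) [521.5 140.7  39. ]
top disc ([197.19, 224.15], 329, [187, 214, 21, 21]) [521.4 141.8  50. ]
scene tab ([360.25, 225.3], 81, [352, 215, 22, 16])
scene tab circ ((22.5, 22.0), 10.920265197753906) [522.1 141.8  39. ]
scene disc ([362.75, 222.23], 176, [355, 215, 18, 14]) [530.7 143.1  50. ]
top
208: 140 139 139 140 140 140 139 138 138 137 138 138 138 139 137 137 138 137 137 137
210: 139 140 139 140 140 139 140 140 139 139 138 138 136 137 137 138 137 137 136 137
212: 139 139 139 141 139 141 140 140 139 139 137 119 110 109 131 137 138 136 138 137
214: 138 140 140 141 139 140 141 139 131 116  90  88  91  94 115 135 139 137 137 138
216: 138 139 140 140 140 138 131 102  89  88  95  92  92  94 100 136 138 140 138 138
218: 139 140 140 137 121 105  88  89  94  92  94  95  93  94  94 122 
[... 1530 characters left out ...]
28 129 128
170: 131 131 124  76  79  96  41  41  58  94  77  73  78 130 128 128
172: 132 131 122  77  76 106  52  53 108  61  77  71  59 130 130 129
174: 129 132 123  77  77  75  63  57  63  76  77  71  59 130 130 129
176: 107  89  90  77  76  77  77  76  76  76  77  71  68 130 130 131
178: 133 133 108  69  67  62  62  62  62  56  56  54  68 131 131 130
180: 134 133 119  48  48  49  50  49  49  50  50  49  79 132 132 131
182: 133 133 123  49  48  48  49  49  49  49  50  49  66 118 131 128
184: 132 132 133  48  48  49  49  50  49  50  50  50  87 121  96  87
186: 131 131 132  80  49  49  48  50  67  67  68  67 101 133 123  99
188: 130 130 132 132 132 134 133 133 133 133 133 133 132 130  94 131
```

Stack is in place: tablet about 1.5 mm off, disc about 1 mm off. Now I close the fingers, pass high over the cover and drop down behind it.

```bash
python3 -m crank '[-8,17,35,0,0,0, -8,17,35,0,0,0, -8,17,35,0,0,0, -8,17,35,0,0,0, -6,34,0,0,0,0, -6,34,0,0,0,0, -6,34,0,0,0,0, -6,34,0,0,0,0, -6,34,0,0,0,0, -6,34,0,0,0,0, -6,34,0,0,0,0, -6,34,0,0,0,0, 0,0,0,0,0,0, 0,0,0,0,0,0, 0,0,0,0,0,0, 0,0,0,0,0,0]' 1 40
```

```text
t: 22.07
tcp_pos: [481.3, 310.7, 246.5]
eef_rot: [0.0, 0.625, 0.781, -0.0]
wrist_force: [1.3, -0.1, 0.5]
finger_gap: 0.001
grip_force: 0.0
```

```bash
python3 - <<'E'
from h import *
o=r.observe(); print(o["tcp_pos"],o["finger_gap"])
H=np.array([506.9,206.4]);u=np.array([-.227,.974]); print("y_u",(o["tcp_pos"][:2]-H)@u,"lateral",(o["tcp_pos"][:2]-H)@[.974,.227])
for y,z in [(112,120),(40.6,136.4),(16,140),(-8.6,138.4),(-32.5,132),(-54.7,121),(-74.4,106),(-90.5,87),(-100,71),(-104,62),(-107,54)]: print(np.round(H+y*u,1),z)
E
```

```text
[481.33969423 310.65695256 246.52684159] 0.0012579546363697329
y_u 107.34846120678019 lateral -1.2294095927188304
[481.5 315.5] 120
[497.7 245.9] 136.4
[503.3 222. ] 140
[508.9 198. ] 138.4
[514.3 174.7] 132
[519.3 153.1] 121
[523.8 133.9] 106
[527.4 118.3] 87
[529.6 109. ] 71
[530.5 105.1] 62
[531.2 102.2] 54
```

```bash
python3 -m crank '[0,6,-20,0,0,0, 0,0,-40,0,0,0, 0,0,-40,0,0,0, 0,0,-26,0,0,0, 0,0,0,0,0,0, 0,0,0,0,0,0, 0,0,0,0,0,0]'
python3 -m crank '[2.3,-10,0,0,0,0, 2.3,-10,0,0,0,0, 2.3,-10,0,0,0,0, 2.3,-10,0,0,0,0, 2.3,-10,5,0,0,0, 2.3,-10,5,0,0,0, 2.3,-10,6,0,0,0, 0,0,0,0,0,0, 0,0,0,0,0,0]'
```

```text
t: 22.65
tcp_pos: [483.2, 317.6, 122.8]
eef_rot: [0.001, 0.625, 0.78, 0.002]
wrist_force: [0.4, 0.3, 0.3]
finger_gap: 0.0
grip_force: 0.0
t: 23.4
tcp_pos: [498.3, 245.7, 137.2]
eef_rot: [0.001, 0.626, 0.78, -0.0]
wrist_force: [0.3, -0.5, 0.6]
finger_gap: 0.002
grip_force: 0.0
```

```bash
python3 -m crank '[2.6,-12,1.5,0,0,0, 2.6,-12,1.5,0,0,0, 2.8,-12,-0.8,0,0,0, 2.8,-12,-0.8,0,0,0, 2.7,-11.6,-3.2,0,0,0]'
python3 - <<'E'
from h import *
d=r.get_image("top"); s=r.get_image("scene")
c=d["color"]; hsv=cv2.cvtColor(c,cv2.COLOR_BGR2HSV).astype(int)
m=(hsv[...,1]>90)&(hsv[...,0]<20); print("stack brown top",m[205:245,180:220].sum()); 
hsv=cv2.cvtColor(s["color"],cv2.COLOR_BGR2HSV).astype(int); m=(hsv[...,1]>90)&(hsv[...,0]<20); print("scene brown",m[205:245,340:385].sum())
# bright aluminium extent in scene above hinge
print(s["color"].max(2)[175:250:4,330:440:4])
E
```

```text
t: 23.82
tcp_pos: [511.8, 186.0, 135.2]
eef_rot: [0.001, 0.625, 0.781, 0.0]
wrist_force: [-0.2, 0.6, 3.5]
finger_gap: -0.002
grip_force: 1.3
stack brown top 121
scene brown 68
[[134 132 132 101  63  87  90  89  89  90  89 131 132 131  33  34  36  33
   35 128 130 130 132 133 132 132 131 130]
 [133 132 122 127  88  89  89  72  83  89  80  79  84  77  34  32  39  44
   70 130 130 132 131 134 134 133 132 131]
 [132 131  92 128  89  88  89  87 111  78  79  80  83  73  33  33  61  55
  131 133 132 132 133 134 135 134 133 132]
 [133 131 123 128  88  90  89  94 113  90  79  79  81  72  33  79  71  69
  133 133 133 134 133 135 135 134 133 133]
 [133 105 128 121  89  89  89  95 111  95  77  79  82  72  35  42  80  47
  104  98 135 134 135 135 135 135 134 132]
 [133 101 129 121  89  90  90  96  93  97  76  79  81  68  35  34  99  75
  133 134 134 133  91 117 134 134 134 132]
 [128 130 129  89  90  90  90  89  69  94 103  79  82  73  59  46  97 131
  132 134 133 135 135 134 135 124  89 129]
 [102 125 130  89  90  90  90  91  90  68 103 107 112  72  73  63  97 102
  131 132 133 133 133 133 134 1
[... 599 characters left out ...]
106 110 106 106 106  94  73  74  63  62  79  61  68  68  70  72  97  97
  107 128 128 128 128 127 129 128 129 129]
 [105 110 111 107 109 110  36  61  58  56  43  73  68  68  68  70  81  97
  104 130 128 128 129 128 128 129 129 129]
 [105 110  94 107 107 108 100  71  34  35  75  75  75  69  68  69  71  98
  103 130 130 130 130 130 130 130 130 129]
 [106 109  88 105 106 107 107 108 100  75  76  75  76  75  69  70  71  72
   99 131 131 130 131 132 132 131 130 131]
 [ 63  76 100 111 108 107 105 104 105 106 106 107  75  74  72  69  70  72
   93 132 127  88 122 133 133 133 132 132]
 [ 62  62  61  61  62  61  61  62  62  64  60  85 116 108 108 104 104 132
  132 132 133 133 134 134  97 101 134 132]]
```

The force is +3.5 N and the cover is following. Continuing along the arc.

```bash
python3 -m crank '[2.7,-11.7,-3.2,0,0,0, 2.5,-10.8,-5.5,0,0,0, 2.5,-10.8,-5.5,0,0,0, 2.2,-9.6,-7.5,0,0,0, 2.2,-9.6,-7.5,0,0,0]'
python3 -m crank '[1.8,-7.8,-9.5,0,0,0, 1.8,-7.8,-9.5,0,0,0, 1.1,-4.6,-8,0,0,0, 1.1,-4.6,-8,0,0,0]'
python3 -m crank '[0.5,-2,-4.5,0,0,0, 0.5,-2,-4.5,0,0,0, 0,0,0,0,0,0]'
```

```text
t: 24.33
tcp_pos: [523.5, 133.7, 104.8]
eef_rot: [0.001, 0.625, 0.781, -0.0]
wrist_force: [0.8, 0.7, 1.1]
finger_gap: 0.002
grip_force: 0.6
t: 24.67
tcp_pos: [528.3, 109.7, 69.1]
eef_rot: [-0.0, 0.625, 0.781, -0.001]
wrist_force: [0.4, 0.5, 1.4]
finger_gap: 0.004
grip_force: 0.5
t: 24.92
tcp_pos: [528.7, 106.5, 60.2]
eef_rot: [-0.001, 0.625, 0.781, -0.001]
wrist_force: [-0.3, -0.1, 0.4]
finger_gap: 0.002
grip_force: 0.0
```

Now press down gently until the stop is felt.

```bash
python3 -m crank '[0,0,-2,0,0,0, 0,0,-2,0,0,0, 0,0,0,0,0,0]'
python3 -m crank '[0,0,-2,0,0,0, 0,0,-2,0,0,0, 0,0,0,0,0,0]'
python3 -m crank '[0,0,-1.5,0,0,0, 0,0,-1.5,0,0,0, 0,0,0,0,0,0]'
```

```text
t: 25.17
tcp_pos: [529.7, 107.4, 57.4]
eef_rot: [-0.0, 0.624, 0.781, 0.0]
wrist_force: [-0.0, 0.2, -0.3]
finger_gap: -0.002
grip_force: 0.0
t: 25.42
tcp_pos: [530.2, 106.4, 53.7]
eef_rot: [0.0, 0.625, 0.781, 0.0]
wrist_force: [-0.2, -0.4, 3.3]
finger_gap: -0.0
grip_force: 1.4
t: 25.67
tcp_pos: [530.6, 105.5, 50.9]
eef_rot: [0.001, 0.625, 0.781, -0.0]
wrist_force: [0.3, -3.2, 5.5]
finger_gap: -0.0
grip_force: 2.5
```

```bash
python3 -m crank '[0,0,-1.5,0,0,0, 0,0,-1.5,0,0,0, 0,0,0,0,0,0]'
python3 -m crank '[0,0,-1.5,0,0,0, 0,0,0,0,0,0]'
```

```text
t: 25.92
tcp_pos: [531.0, 104.7, 48.3]
eef_rot: [0.002, 0.625, 0.781, -0.0]
wrist_force: [0.3, -4.0, 7.3]
finger_gap: 0.003
grip_force: 3.6
t: 26.08
tcp_pos: [531.3, 104.3, 47.1]
eef_rot: [0.002, 0.625, 0.78, -0.0]
wrist_force: [-0.6, -4.8, 8.3]
finger_gap: 0.002
grip_force: 4.3
```

```bash
python3 -m crank '[0,0,-1.5,0,0,0, 0,0,-1.5,0,0,0, 0,0,0,0,0,0]'
```

```text
t: 26.33
tcp_pos: [532.0, 103.8, 45.1]
eef_rot: [0.002, 0.625, 0.78, 0.0]
wrist_force: [-1.3, -6.5, 11.1]
finger_gap: 0.0
grip_force: 5.9
```

```bash
python3 -m crank '[0,0,-2,0,0,0, 0,0,-2,0,0,0, 0,0,0,0,0,0]'
```

```text
t: 26.58
tcp_pos: [533.1, 103.3, 42.7]
eef_rot: [0.003, 0.626, 0.78, 0.001]
wrist_force: [-2.0, -7.3, 19.7]
finger_gap: -0.0
grip_force: 10.0
```

Stop reached: the force jumped to 19.7 N. Lift, then measure the cover and the pin.

```bash
python3 -m crank '[0,0,20,0,0,0, 0,0,40,0,0,0, 0,0,40,0,0,0, 3,-30,0,0,0,0, 3,-40,0,0,0,0, 3,-40,0,0,0,0, 0,0,0,0,0,0, 0,0,0,0,0,0]' 0.4 40
python3 - <<'E'
from h import *
o=r.observe(); print(o["tcp_pos"])
t=r.get_image("top"); s=r.get_image("scene"); w=r.get_image("wrist")
V=t["color"].max(2).astype(int); Vs=s["color"].max(2).astype(int)
for q in blobs(V<80,(402,218,420,234),8): print("pin top",q,onz(t,*q[0],64),onz(t,*q[0],58))
for q in blobs(Vs<64,(190,160,206,176),8): print("pin scene",q,onz(s,*q[0],55))
# stand from its top face in top view: 83<V<125
st=((V>84)&(V<112)); 
k=np.zeros(V.shape,np.uint8); k[208:245,385:425]=st[208:245,385:425]
c=max(cv2.findContours(k,cv2.RETR_EXTERNAL,cv2.CHAIN_APPROX_NONE)[0],key=cv2.contourArea); R=cv2.minAreaRect(c); print("stand rect",R,onz(t,*R[0],36))
for n,d in [("top",t),("scene",s),("wrist",w)]:
    for z in (24,34,45): print(n,"tongue hole proj z",z,proj(d,[541.9,55.9,z]))
    print(n,"window proj",proj(d,[521.6,143.1,62]),"edge shut/ajar",proj(d,[537.6,74.9,62]),proj(d,[537.6,74.9,71]))
x=slice
print(V[205:232:1,212:252:1][:, ::2])
E
```

```text
t: 27.25
tcp_pos: [538.2, -6.1, 138.7]
eef_rot: [-0.0, 0.627, 0.779, -0.0]
wrist_force: [0.2, 1.0, -0.4]
finger_gap: 0.598
grip_force: 0.0
[538.16803979  -6.14516565 138.70289131]
pin top ([409.36, 225.81], 67, [404, 222, 11, 8]) [ 509.3 -324.1   64. ] [ 509.5 -326.1   58. ]
pin scene ([197.86, 167.34], 59, [194, 163, 8, 10]) [ 512.1 -325.5   55. ]
stand rect ((407.0927734375, 225.458740234375), (24.06370735168457, 31.27266502380371), 66.03751373291016) [ 511.1 -328.6   36. ]
top tongue hole proj z 24 [237.13221067 215.05355056]
top tongue hole proj z 34 [236.69302086 214.75744659]
top tongue hole proj z 45 [236.19833086 214.42392412]
top window proj [195.49895244 223.83030762] edge shut/ajar [226.7340487 215.9957074] [226.21112067 215.72740719]
scene tongue hole proj z 24 [327.29555849 221.75586004]
scene tongue hole proj z 34 [327.60604838 219.50731645]
scene tongue hole proj z 45 [327.95255888 216.99791431]
scene window proj [364.35199728 216.67308023] edge shut/ajar [336.25910886 213.86774447] [336.60328073 211.73807441]
wrist tongue hole proj z 24 [302.29890458 125.10190937]
wri
[... 1821 characters left out ...]
  98  97
   96  95]
 [ 93  94  95  97  97  97  96  98  99  97  98  99 100 100  98  98  99  98
   96  95]
 [ 93  95  94  96  96  97  97  97  98  98  99  99 100  99  98  98  97  97
   97  95]
 [ 93  95  96  96  97  96  98  99  97  99 100  99  99 100  99  99  99  95
   96  95]
 [ 94  93  96  97  95  96  97  99  99  98  99  99 100 101  99  99  98  95
   94  96]
 [ 94  95  96  96  97  96  98  99  98  99  98  99 101  99  99 100  97  97
   96  97]
 [ 94  93  96  96  96  98  98  99  99  99 100  98  99 100 100  97  96  96
   96  95]
 [ 94  95  95  95  97  97  99  98  98  99 101 100 100 100  99  98  98  97
   97  96]
 [ 94  94  95  96  97  98  98  97  99 101 101 101 100 100  99  98  97  97
   94  94]]
```

```bash
python3 -m crank '[-3.5,-40,0,0,0,0, -3.5,-40,0,0,0,0, -3.5,-40,0,0,0,0, -3.5,-40,0,0,0,0, -3.5,-40,0,0,0,0, -3.5,-40,0,0,0,0, -3.5,-40,0,0,0,0, -3.5,-40,0,0,0,0, 0,0,0,0,0,0, 0,0,0,0,0,0, 0,0,0,0,0,0, 0,0,0,0,0,0, 0,0,0,0,0,0]'
python3 - <<'E'
from h import *
o=r.observe(); p=o["tcp_pos"]; print(p)
w=r.get_image("wrist"); t=r.get_image("top"); s=r.get_image("scene")
u,v=proj(w,[510,-325.5,64]).astype(int); print("pred",u,v)
g=w["color"].max(2).astype(int); print("\n".join("%d: "%(v-48+4*i)+" ".join("%3d"%a for a in row) for i,row in enumerate(g[v-48:v+60:4,u-52:u+53:4])), "cols from",u-52)
np.savez("cv.npz",t=t["color"],s=s["color"])
V=t["color"].max(2).astype(int)
print("top", V[206:226,212:256:1][::1, ::2])
E
```

```text
t: 28.48
tcp_pos: [512.3, -320.0, 138.6]
eef_rot: [-0.001, 0.623, 0.783, 0.001]
wrist_force: [-0.4, 0.4, -0.2]
finger_gap: 0.602
grip_force: 0.0
[ 512.32096583 -320.0371527   138.64387863]
pred 274 218
170: 159 157 156 159 160 157 156 162 162 167 141 111  57  49  55  56  58  61  60  63 144 161 161 159 160 161 161
174: 156 158 159 156 157 115  60  49  55  60  56  57  58  58  55  62 101 109 112 112 121 163 162 160 159 161 162
178: 158 158 161 152  66  58  57  55  52  67 101 106 109 110 106 114 110 109 112 106 113 162 160 160 160 163 161
182: 113 108 113 116 101 102 109 107 109 110 108 107 106 107 108 112 107 110 111 110 104 161 164 160 163 162 161
186: 112 116 113 112  78  88 110 107 107 105 111 106 105 109 107 111 109 106 108 107 110 162 161 159 160 158 164
190: 113 114 117 115  73  77  86  93 111 108 106 108 112 107 108 108 110 109 106 107 111 165 161 158 162 161 161
194: 114 116 112 113  70  73  72  74  90 109 108  82  65 131  87  97 107 107 107 112 106 163 160 162 162 161 163
198: 110 116 109 111  98  77  75  77  76  71  90 148 151 150 147 152  93 107 107 111 110 125 162 162 158 15
[... 3331 characters left out ...]
9 128 119 134 142 143 142 123
  133 135 112 136]
 [142 143 143 142 140 140 140 100 111 141 139 139 136 139 142 143 144 130
  133 136 117 128]
 [143 141 142 140 142 141 143 107 105 140 140 141 141 141 142 143 142 132
  124 137 121 120]
 [140 141 142 141 143 144 142 120  92 139 139 140 141 142 142 143 143 135
  115 136 124 119]
 [141 141 142 142 143 142 143 127  85 139 141 140 141 142 142 144 142 137
  112 135 128 118]
 [142 143 143 143 143 142 143 129  83 137 141 140 143 142 140 142 135 124
  104 134 132 107]
 [142 141 143 143 144 143 143 134  80 127 141 141 141 141 134 125 113 102
  101 135 135 101]
 [141 142 143 142 143 144 144 139  81 116 140 138 135 124 113 104  98 109
  121 134 135 103]]
```

The cover lies at its ajar rest: tongue hole at top-view (236,214.5), matching the prediction for z≈45. The pin is close to prediction, about (510.5,-326). Descend to just above it.

```bash
python3 -m crank '[-1.5,-4,-40,0,0,0, 0,0,-30,0,0,0, 0,0,-10,0,0,0, 0,0,0,0,0,0, 0,0,0,0,0,0, 0,0,0,0,0,0, 0,0,0,0,0,0, 0,0,0,0,0,0]' 0.4 60
python3 - <<'E'
from h import *
o=r.observe(); p=o["tcp_pos"]; print(p)
w=r.get_image("wrist"); print(proj(w,[510.5,-326,64]))
g=w["color"].max(2).astype(int); u,v=proj(w,[510.5,-326,64]).astype(int)
for th in (60,68):
  for q in blobs(g<th,(u-32,v-40,u+32,v+40),100): print(th,q)
print("\n".join("%d: "%(v-40+4*i)+" ".join("%3d"%a for a in row) for i,row in enumerate(g[v-40:v+44:4,u-44:u+45:4])), "cols from",u-44)
E
```

```text
t: 29.3
tcp_pos: [510.5, -328.1, 60.9]
eef_rot: [0.002, 0.624, 0.781, 0.0]
wrist_force: [1.0, -0.1, 0.7]
finger_gap: 0.598
grip_force: 0.0
[ 510.51834611 -328.064139     60.92896954]
[281.35021128 254.71847472]
60 ([278.5, 246.05], 1272, [260, 222, 38, 50])
68 ([278.7, 247.24], 1535, [260, 222, 39, 50])
214:  78  81  78  78  81  79  74  78  78  94 150 138  88  81 109 110 106 110 110 108 109 109 166
218:  73  74  79  76  78  76  78 105 108 106 152 153 149 155  97 109 106 110 110 112 111 108 121
222:  73  70  79  77  76  72 106 107 103  92  49  88 126 152 147 140 112 107 108 109 109 110 123
226:  78  78  76  74  79  80 104 115  33  44  39  46  42  59 153 145  71  75 107 117  78  72 111
230:  78  76  81  79  78 108 103  31  49  41  44  43  47  38  60 103 106  74  81  74  78  78  88
234:  75  76  74  73  71 111 102  41  42  38  45  45  41  41  43 111 108  76  81  80  75  81  82
238:  77  73  76  78  74 102 101  39  44  44  60  52  52  41  40 112 109  76  71  71  77  80  77
242:  80  76  75  73  78 110  84  48  54  51  52  58  60  60  43  91 104  76  78  76  77  80  78
246:  74  73  75  7
[... 555 characters left out ...]
 73  78
270: 117  76  80  79  79  75  74  71  73  55  55  62  59  81  75  80  77  78  74  68  77  97 147
274: 120  72  75  77  76  72  77  75  74  81  72  78  75  72  67  91 157 158 170 168 162 165 164
278: 120  90  72  74  78  79  76  70  70 110 156 161 168 168 168 164 164 166 164 163 161 165 161
282: 118 116  71  94 113 121  97  84 149 167 165 169 163 166 166 167 166 166 167 163 163 161 162
286: 117 116 117 121 117 123  84 108 167 166 163 164 168 165 164 163 166 165 165 162 163 165 164
290: 119 119 119 124 118 132 100 118 167 168 168 170 161 164 164 164 166 163 162 167 163 162 164
294: 120 120 120 115 117 157 110 137 167 162 163 165 166 165 165 165 165 167 165 162 161 162 163 cols from 237
```

```bash
python3 -m crank '[-0.3,0,-15,0,0,0, 0,0,-12,0,0,0, 0,0,-6,0,0,0, 0,0,-3,0,0,0, 0,0,0,0,0,0, 0,0,0,0,0,0]'
python3 -m crank '[0,0,0,0,0,0, 0,0,0,0,0,0, 0,0,0,0,0,0, 0,0,0,0,0,0, 0,0,0,0,0,0]' 1 60
```

```text
t: 29.85
tcp_pos: [509.0, -327.4, 23.0]
eef_rot: [0.0, 0.625, 0.781, -0.0]
wrist_force: [0.7, 0.5, 0.8]
finger_gap: 0.601
grip_force: 0.0
t: 30.27
tcp_pos: [509.5, -327.6, 24.1]
eef_rot: [0.001, 0.625, 0.781, 0.0]
wrist_force: [-0.8, 1.0, 6.5]
finger_gap: 0.241
grip_force: 58.6
```

Pin gripped: 58.6 N, gap 0.24. Lift out and carry it above the tongue hole.

```bash
python3 -m crank '[0,0,15,0,0,0, 0,0,25,0,0,0, 0,0,40,0,0,0, 3.2,38.2,0,0,0,0, 3.2,38.2,0,0,0,0, 3.2,38.2,0,0,0,0, 3.2,38.2,0,0,0,0, 3.2,38.2,0,0,0,0, 3.2,38.2,0,0,0,0, 3.2,38.2,0,0,0,0, 3.2,38.2,0,0,0,0, 3.2,38.2,0,0,0,0, 3.1,37.8,0,0,0,0, 0,0,0,0,0,0, 0,0,0,0,0,0, 0,0,0,0,0,0, 0,0,0,0,0,0, 0,0,0,0,0,0, 0,0,0,0,0,0]'
python3 - <<'E'
from h import *
o=r.observe(); p=o["tcp_pos"]; print(p,o["finger_gap"],o["grip_force"],o["wrist_force"])
w=r.get_image("wrist"); t=r.get_image("top"); s=r.get_image("scene")
g=w["color"].max(2).astype(int); u,v=proj(w,p+np.array([-.5,2.1,40])).astype(int)
print("\n".join("%d: "%(v-44+4*i)+" ".join("%3d"%a for a in row) for i,row in enumerate(g[v-44:v+44:4,u-44:u+45:4])), "cols from",u-44)
print("hole pred wrist",proj(w,[541.9,56.5,45]))
for n,d in (("top",t),("scene",s)):
    print(n,"tongue hole",proj(d,[542,56.5,45]),"pin tip",proj(d,[542,56,p[2]-18]),"collar",proj(d,[542,56,p[2]+12]))
x,y=proj(s,[542,56.5,60]).astype(int); g=s["color"].max(2).astype(int)
print("\n".join("%d: "%(y-36+2*i)+" ".join("%3d"%a for a in row) for i,row in enumerate(g[y-36:y+24:2,x-14:x+15:1])), "cols from",x-14)
E
```

```text
t: 31.85
tcp_pos: [540.9, 52.5, 103.1]
eef_rot: [0.0, 0.626, 0.78, -0.0]
wrist_force: [-0.1, -0.2, 0.0]
finger_gap: 0.24
grip_force: 59.3
[540.87857007  52.50795933 103.07121297] 0.23951103639765328 59.33696687221527 [-0.08576357 -0.1579658   0.02733202]
251: 125  65  70  72  34 100 106 105 105  90  37  43  45  99 109 107 106  32  43  76  79  85 167
255: 118  74  70  76  28 114 105 104  40  37  34  47  44  42  46 106 110  36  28  70  76  77 169
259:  73  69  72  64  39 113 109  37  39  41  49  45  42  42  39  59 106  14  37  67  72  81 129
263:  69  64  67  36  37 114  28  47  41  47  41  42  40  32  45  38 109  21  35  80  73  68  76
267:  81  72  68   9  39 111  39  36  35  42  39  42  44  43  43  29  64  18  24  60  75  73  75
271:  70  69  75  30  25  96  33  36  37  39  39  43  39  40  43  38  47   8  30  38  73  72  72
275:  66  68  74  37  32  96  38  40  44  45  52  57  59  39  43  41  33  18  32  30  70  73  77
279:  79  68  69  27  32  90  38  54  60  63  56  52  60  54  59  40  46  22  39  23  65  71  72
283:  71  73  29   9  28  66  49  53  56  58  54  48  51  58  53  57 
[... 4522 characters left out ...]
3  64  65  71  84  97 106 106 111 119 120 120 122 110  67  90 122 123 122 122 122
227: 122  76  73  74  73  73  73  73  72  71  70  70  69  70  69  68  69  69  68  69  69  67  65  90 121 121 121 121 122
229:  87  73  74  73  74  74  73  73  74  83  97  82  96  74  74  73  72  72  73  74  73  66  69 101 124 124 125 124 125
231:  87  85  99  73  73  72  73  73  73  83 104 103 103 105 104 102 102 104 105 100  73  66  63  69  71  72  77  86  86
233:  95 105 104 103 105 104 104 104 104 105 103 103 103 104 105 103 102 104 106 100  72  64  64  69  70  68  65  69  69
235:  96 105 104 104 104 104 103 104 105 104 103 102 103 105 105 101 102 104 106 106  96  65  68  68  69  68  68  68  69 cols from 314
```

Scene view: shank tip at (329.3,206) and tongue hole at (328,217), both on the predicted positions. Descend slowly.

```bash
python3 -m crank '[0,0,-15,0,0,0, 0,0,-12,0,0,0, 0,0,-6,0,0,0, 0,0,0,0,0,0, 0,0,0,0,0,0, 0,0,0,0,0,0]'
python3 -m crank '[0,0,-4,0,0,0, 0,0,-4,0,0,0, 0,0,-3,0,0,0, 0,0,0,0,0,0, 0,0,0,0,0,0]'
```

```text
t: 32.5
tcp_pos: [541.6, 54.3, 70.7]
eef_rot: [0.001, 0.625, 0.781, 0.0]
wrist_force: [-0.2, -0.3, 0.1]
finger_gap: 0.242
grip_force: 59.3
t: 32.92
tcp_pos: [540.6, 54.4, 58.7]
eef_rot: [-0.0, 0.625, 0.781, -0.0]
wrist_force: [-0.5, -0.7, -0.5]
finger_gap: 0.237
grip_force: 59.3
```

Tip should be about 4 mm into the tongue hole with no contact. Continue.

```bash
python3 -m crank '[0.3,0,-3,0,0,0, 0,0,-3,0,0,0, 0,0,-3,0,0,0, 0,0,0,0,0,0, 0,0,0,0,0,0]'
python3 -m crank '[0,0,-2,0,0,0, 0,0,-2,0,0,0, 0,0,-2,0,0,0, 0,0,0,0,0,0]'
```

```text
t: 33.33
tcp_pos: [540.9, 54.5, 49.6]
eef_rot: [-0.0, 0.625, 0.781, -0.0]
wrist_force: [0.6, 0.9, 0.1]
finger_gap: 0.241
grip_force: 59.3
t: 33.67
tcp_pos: [540.9, 54.4, 43.6]
eef_rot: [-0.0, 0.625, 0.781, -0.0]
wrist_force: [0.1, 0.8, -0.1]
finger_gap: 0.24
grip_force: 59.4
```

```bash
python3 -m crank '[0,0,-2,0,0,0, 0,0,-2,0,0,0, 0,0,-2,0,0,0, 0,0,0,0,0,0, 0,0,0,0,0,0]'
python3 -m crank '[0,0,-2,0,0,0, 0,0,-2,0,0,0, 0,0,0,0,0,0, 0,0,0,0,0,0]'
```

```text
t: 34.08
tcp_pos: [541.0, 54.5, 37.8]
eef_rot: [-0.0, 0.625, 0.781, -0.0]
wrist_force: [-0.5, 1.2, -0.6]
finger_gap: 0.235
grip_force: 59.3
t: 34.42
tcp_pos: [541.2, 54.4, 33.9]
eef_rot: [-0.0, 0.625, 0.781, -0.0]
wrist_force: [-0.8, -0.1, -1.4]
finger_gap: 0.241
grip_force: 59.3
```

```bash
python3 -m crank '[0,0,-2,0,0,0, 0,0,-2,0,0,0, 0,0,-2,0,0,0, 0,0,0,0,0,0, 0,0,0,0,0,0]'
python3 -m crank '[0,0,-2,0,0,0, 0,0,-2,0,0,0, 0,0,0,0,0,0, 0,0,0,0,0,0]'
```

```text
t: 34.83
tcp_pos: [541.6, 54.0, 28.2]
eef_rot: [0.0, 0.625, 0.781, 0.0]
wrist_force: [0.5, -1.3, 1.3]
finger_gap: 0.241
grip_force: 59.8
t: 35.17
tcp_pos: [541.6, 54.0, 24.1]
eef_rot: [0.001, 0.625, 0.781, 0.0]
wrist_force: [0.7, -1.7, 2.8]
finger_gap: 0.241
grip_force: 60.0
```

```bash
python3 -m crank '[0,0,-1.5,0,0,0, 0,0,-1.5,0,0,0, 0,0,0,0,0,0, 0,0,0,0,0,0]'
python3 -m crank '[0,0,-1.5,0,0,0, 0,0,0,0,0,0, 0,0,0,0,0,0]'
```

```text
t: 35.5
tcp_pos: [541.5, 53.8, 21.1]
eef_rot: [0.0, 0.625, 0.781, -0.0]
wrist_force: [0.5, -1.0, 2.8]
finger_gap: 0.238
grip_force: 60.3
t: 35.75
tcp_pos: [541.5, 53.8, 19.6]
eef_rot: [0.0, 0.625, 0.781, -0.0]
wrist_force: [0.7, -2.1, 4.7]
finger_gap: 0.24
grip_force: 60.5
```

```bash
python3 -m crank '[0,0,-1.5,0,0,0, 0,0,0,0,0,0, 0,0,0,0,0,0]'
python3 -m crank '[0,0,-1.5,0,0,0, 0,0,0,0,0,0, 0,0,0,0,0,0]'
python3 -m crank '[0,0,-1.5,0,0,0, 0,0,0,0,0,0, 0,0,0,0,0,0]'
```

```text
t: 36.0
tcp_pos: [541.6, 53.8, 18.3]
eef_rot: [0.0, 0.625, 0.781, -0.0]
wrist_force: [0.3, -3.3, 5.8]
finger_gap: 0.241
grip_force: 60.8
t: 36.25
tcp_pos: [541.9, 53.8, 17.8]
eef_rot: [0.001, 0.625, 0.781, 0.0]
wrist_force: [-1.0, -3.8, 11.5]
finger_gap: 0.238
grip_force: 62.1
t: 36.5
tcp_pos: [542.1, 53.8, 17.6]
eef_rot: [0.0, 0.625, 0.781, 0.001]
wrist_force: [-3.0, -3.8, 18.2]
finger_gap: 0.241
grip_force: 63.7
```

The stop is clear: force rises to 18 N and z holds at 17.6. Check that it is steady, then hand in.

```bash
python3 -m crank '[0,0,0,0,0,0, 0,0,0,0,0,0, 0,0,0,0,0,0, 0,0,0,0,0,0]' && python3 -c "
from rig import r
print(r.close_job())"
```

```text
t: 36.83
tcp_pos: [542.1, 53.9, 17.6]
eef_rot: [0.0, 0.625, 0.781, 0.001]
wrist_force: [-3.2, -3.8, 19.1]
finger_gap: 0.238
grip_force: 63.6
the job is handed in; nothing more can be done
None
```

I loaded the cell, swung the cover down and put the pin through both holes, then handed in at 36.8 s still gripping the pin (64 N) and pressing it against the stop with about 19 N; no verdict was returned.

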